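# Feel along the rim of a fired ceramic segment

### The arm

A 7-joint arm with a two-finger parallel gripper is mounted at the origin on the work surface. World frame = base frame: x ahead of the robot, y to its left, z up, the work surface at z = 0. Lengths are in m, angles in rad, forces in N, time in s.
With the tool pointing down it reaches from about 0.4 to 0.875 m from the base axis. Payload 6.5 kg.
Tool frame: the origin (TCP) lies midway between the tips of the shut fingers; the grasp point (between the pads) lies 19 mm behind it (bot.pinch_z is the distance from the TCP to the grasp point, in m); z points along the fingers, y is the direction in which the jaws open and shut (so a half turn about z gives the same grasp; the last joint's range is limited). The gripper opens to 88 mm and grips with 3 to 60 N. Pads are 18 mm wide; open, the fingers measure 123 mm over their backs; the gripper's body (75 mm by 187 mm) begins 45 mm behind the grasp point.
Start: joints at [1.095, 0.536, -0.004, 1.538, 0.003, 1.067, -0.071], TCP at [0.259, -0.596, 0.239] pointing down, gripper open.
Joint ranges: [-2.7, 2.7], [-0.37, 2.16], [-1.27, 1.26], [0.24, 2.4], [-1.31, 4.45], [0.19, 1.91], [-2.76, 2.76]. Speed limits (rad/s): [2.39, 2.39, 3.14, 3.14, 3.14, 3.14, 3.14].

### API

Orientations are given as a unit quaternion [w, x, y, z].
In Python, from plant import bot, vision, job gives the robot as it stands.
- The arm moves only by the tool drive_tool, never from a script. Its argument "rows" is a list of rows, each an object of numbers: "jaw": the finger opening in m, from 0 to 0.0881; "x", "y", "z": the shift along the world's x, y, z in m; "yaw": the turn about the world's z in units of 10 degrees (1.0 is 10 degrees). In form: [{"jaw": .., "x": .., "y": .., "z": .., "yaw": ..}, ...]. A call has exactly 10 rows; each row is the pose to reach, as a shift and turn from the pose commanded when the call began; what a row does not reach only later rows make up. A row lasts 1/8 s, in which the tool goes at most 62.5 mm and 10.7 degrees, less where a joint would pass 70% of its speed; a pose out of reach is approached as far as the arm can. A call with a gripper value outside its range is refused whole. The fingers move at their own pace and stop on an object; "squeeze" is the grip in N (left out, the last holds). Time passes only in rows, so rows that repeat a pose let the fingers close, or fill a call up. It gives the time, the measured TCP pose, the force and the opening at its end, in the units of the state.
- bot.state(): the state, without advancing time (a new reading comes with each control period).
- vision.get_image(name): name is "scene" or "top" or "wrist"; returns a dict with "image" (420x560x3 uint8, blue, green, red), "mtx" (3x3 intrinsics, pixels), "eye" and "orientation" of the camera in the world. Camera axes: x right, y down, z forward; pixel columns grow to the right and rows downward; lengths in m; the calibration is good to about 2 mm. A picture is of the moment at which its call begins. There is no depth.
- job.finish_job(): hands the job in, once; it reports no verdict.
The state is a dict: "clock": time; "joint_pos": joint angles; "qvel": joint speeds; "joint_efforts": joint torques, N m; "eef_pos": TCP position; "ee_rot": TCP orientation; "contact_force": force on the tool from outside, world axes, zero at the start; "wrist_torque": the same for the moment, N m; "grip_width": finger opening in m.
Only numpy, scipy, OpenCV 4.12 (cv2) and the standard library are available. Lean on these libraries where they do the work, as an engineer would, in place of code of your own. Each camera call takes 0.05 s, during which the arm holds its last target.

### The job

Check the curved ceramic ring segment on the sprung gauge for chips: lay a fingertip on its top rim at the end with the lug and run it along the rim to the plain end in one stroke without lifting off, gently, with just enough pressure that the sprung plate gives a few millimetres but never down to its stop. Do not grip or lift the segment, and leave everything else where it stands; then take the hand away.

Things in the scene. Friction and masses are not known exactly. Their poses are not given: they have to be found in the camera images.
- segment: the curved white ceramic part to check: a 120 degree piece of a ring, wall 12 mm thick, 45 mm tall, mid-wall radius 110 mm, 0.3 kg, standing loose on a sprung plate. z is up, origin level with its underside. In its frame the curve's axis is at (-83, 0) mm and mid-wall at (-83 + 110 cos a, 110 sin a) mm, a = +60 deg (lug end) to -60 deg (plain end). The rim is the flat top at z = 45 mm.
- lug (a point): middle of the top of the square lug (16 mm wide) that sticks 16 mm out of the segment's outer (convex) side near one end and so marks the lug end; it lies 13 mm below the rim. The other end is plain.
- gauge: the gauge: a round steel base 290 mm across and 12 mm thick, fixed to the table, with the sprung plate above it. Origin: middle of its underside, on the table. While nothing presses, the plate's top is 46 mm and the segment's rim 91 mm above the table. Low stops on the plate reach 8 mm up the segment's sides and ends.
- rest (a joint): how far the sprung plate under the segment is pressed down, in m: 0 = up, 0.012 = at its bottom stop. It moves straight down, begins to give at about 2 N and takes 0.25 N more per mm, and springs back up.
- rest_plate (a point): middle of the top face of the sprung plate (dark steel, 100 x 250 x 8 mm), on which the segment stands; its x and y axes are parallel to those of the segment within about 2 degrees, z is up
- rim0: one of the five stretches of the segment's wall, unmarked and all alike, with the same 12 mm wide flat top: the one at the lug end, 54 mm long, a = 60 to 32 deg, middle at 46 deg. Origin: mid-wall on the top rim at the middle of the stretch; x points radially outward (to the convex side), y along the rim towards the lug end, z up.
- rim1: one of the five stretches of the segment's wall, unmarked and all alike, with the same 12 mm wide flat top: the second, 41 mm long, middle at a = 21.3 deg. Origin: mid-wall on the top rim at the middle of the stretch; x points radially outward (to the convex side), y along the rim towards the lug end, z up.
- rim2: one of the five stretches of the segment's wall, unmarked and all alike, with the same 12 mm wide flat top: the middle one, 41 mm long, middle at a = 0. Origin: mid-wall on the top rim at the middle of the stretch; x points radially outward (to the convex side), y along the rim towards the lug end, z up.
- rim3: one of the five stretches of the segment's wall, unmarked and all alike, with the same 12 mm wide flat top: the fourth, 41 mm long, middle at a = -21.3 deg. Origin: mid-wall on the top rim at the middle of the stretch; x points radially outward (to the convex side), y along the rim towards the lug end, z up.
- rim4: one of the five stretches of the segment's wall, unmarked and all alike, with the same 12 mm wide flat top: the one at the plain end, 54 mm long, a = -32 to -60 deg, middle at -46 deg. Origin: mid-wall on the top rim at the middle of the stretch; x points radially outward (to the convex side), y along the rim towards the lug end, z up.
- bush: small white ceramic spool-shaped bush, 36 mm across and 36 mm tall, standing on the round gauge base in the hollow of the curved segment, to be left alone. Origin: middle of its underside.
- weight: brass cylinder, 32 mm across and 30 mm tall, standing on the gauge base outside the curve of the segment, to be left alone. Origin: middle of its underside.
- wash_bottle: white squeeze bottle, 66 mm across, 168 mm tall over its bent spout, to be left alone. Origin: middle of its underside.
- slurry_jar: black lidded jar, 76 mm across, 100 mm tall, to be left alone. Origin: middle of its underside.
- plain_ring: complete white ceramic ring, 90 mm across, 35 mm tall, lying on the table; not the segment, to be left alone. Origin: middle of its underside.
- test_bar: straight white ceramic bar, 22 x 140 x 30 mm, lying on the table; not the segment, to be left alone. Origin: middle of its underside.
- spatula: spatula lying on the table, to be left alone. Origin: near its middle, on the table; x runs from handle to blade.
- setter: terracotta disc, 100 mm across, 8 mm thick, lying on the table, to be left alone. Origin: middle of its underside.
Not all that is in view belongs to the job. Leave any turquoise look-alike of the segment alone.

How it is judged:
By the outcome, as a careful person would: the job done as asked, in the order asked, and still so for the second after the job is handed in, with the robot touching nothing.
It also fails if it takes over 45 s, if anything falls off the work surface, if the arm or the gripper's body presses on something with over 40 N, if the wrist force passes 120 N, or if a joint passes its speed limit or range.

## Working session

There is one attempt and no reset: what is moved stays moved. The work goes in short steps, Python scripts to look and compute and a tool call to move; the robot and the scene stay as the last step left them, time stands still between calls to the robot, and variables do not carry over. Pictures are saved under pics/ and viewed, and the job is handed in when it is done.

Besides the shell and the picture viewer there is one more tool, called after "Call:" as name(argument=value, ...) on one line, values as JSON. drive_tool: Moves the arm, as the interface text tells. Its arguments: {"type":"object","properties":{"rows":{"type":"array"},"squeeze":{"type":"number"}},"required":["rows"]}

```bash
mkdir -p pics; ls
python3 - <<'E'
from plant import bot, vision, job
import cv2
for n in ["scene","top","wrist"]:
    d=vision.get_image(n); cv2.imwrite(f"pics/{n}0.png",d["image"]); print(n,d["mtx"],d["eye"],d["orientation"])
print(bot.state(), bot.pinch_z)
E
```

```text
pics
scene [[485.92940286   0.         279.79182442]
 [  0.         485.92940286 210.75875267]
 [  0.           0.           1.        ]] [1.35382016 0.65766908 0.83903413] [-0.22710059  0.4163829   0.78301679 -0.40241187]
top [[527.43558045   0.         272.18317864]
 [  0.         527.43558045 212.30748527]
 [  0.           0.           1.        ]] [0.30246803 0.0486389  1.84481356] [ 0.03384684 -0.70443115  0.70837578 -0.02889461]
wrist [[369.7928572    0.         282.66485226]
 [  0.         369.7928572  216.43708775]
 [  0.           0.           1.        ]] [ 0.3267663  -0.56549953  0.38456159] [ 0.12157264  0.82720507 -0.5426477  -0.08053162]
{'clock': 0.15, 'joint_pos': array([ 1.09478123,  0.53697117, -0.00446717,  1.53857533,  0.00261931,
        1.06728672, -0.07116549]), 'qvel': array([-0.00083512, -0.0019659 ,  0.00024638, -0.00208223, -0.00036177,
       -0.00032499,  0.00048854]), 'joint_efforts': array([ 1.56438804e-03, -5.71326184e+01,  9.92002152e-01, -2.51827794e+01,
       -5.61670458e-02,  1.52016431e-02,  1.28920983e-04]), 'eef_pos': array([ 0.25881971, -0.59577602,  0.23808129]), 'ee_rot': array([-5.92945540e-04,  9.79065404e-01,  2.03544966e-01, -1.71962607e-04]), 'contact_force': array([-0.60802427,  0.13828693, -0.35219118]), 'wrist_torque': array([0.00584318, 0.02461625, 0.03933622]), 'grip_width': 0.0879441068505088} 0.0187
```

View pics/scene0.png

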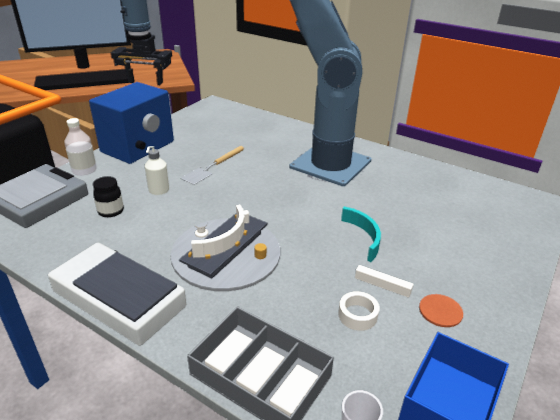

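View pics/top0.png

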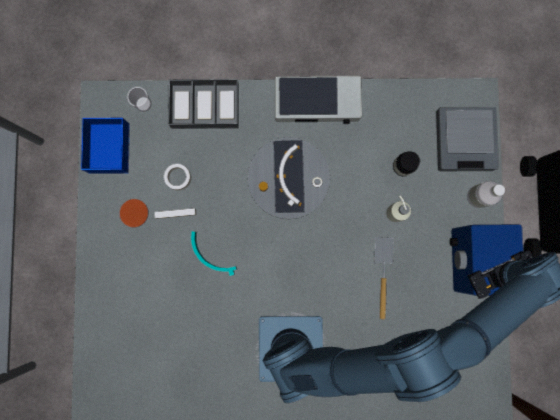

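View pics/wrist0.png

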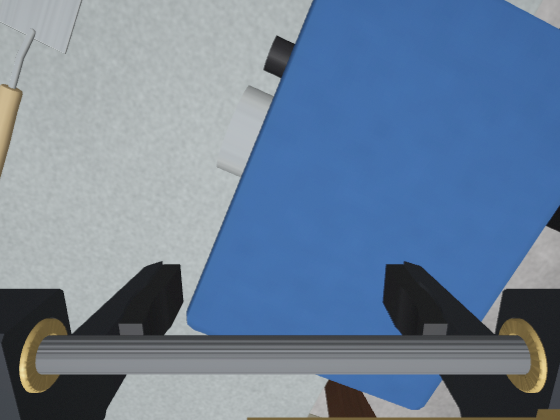

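The white segment is at about (290,175) in the top view, with its lug at (292,202). The turquoise look-alike at (213,255) is the decoy, and the ring at (177,176) and bar at (175,213) don't fit. I'll confirm with enlarged crops.

Run:
```python
import cv2
a=cv2.imread("pics/top0.png")[130:225,240:340]; cv2.imwrite("pics/topc.png",cv2.resize(a,None,fx=6,fy=6,interpolation=cv2.INTER_CUBIC))
a=cv2.imread("pics/scene0.png")[195:290,165:290]; cv2.imwrite("pics/scenec.png",cv2.resize(a,None,fx=6,fy=6,interpolation=cv2.INTER_CUBIC))
```

```text
(no output)
```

View pics/topc.png

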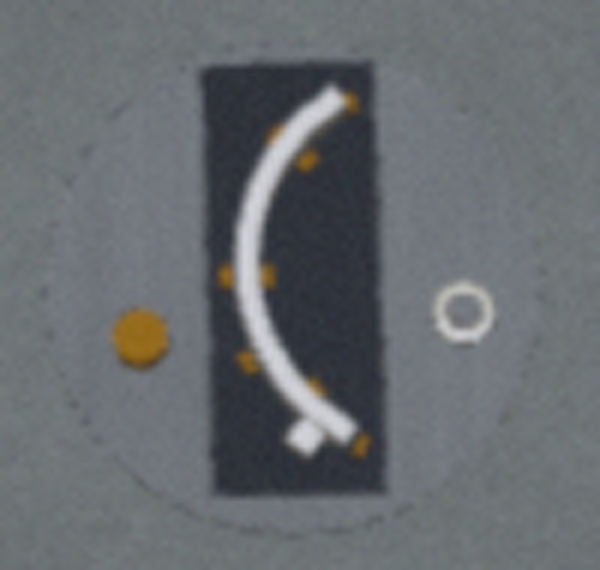

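View pics/scenec.png

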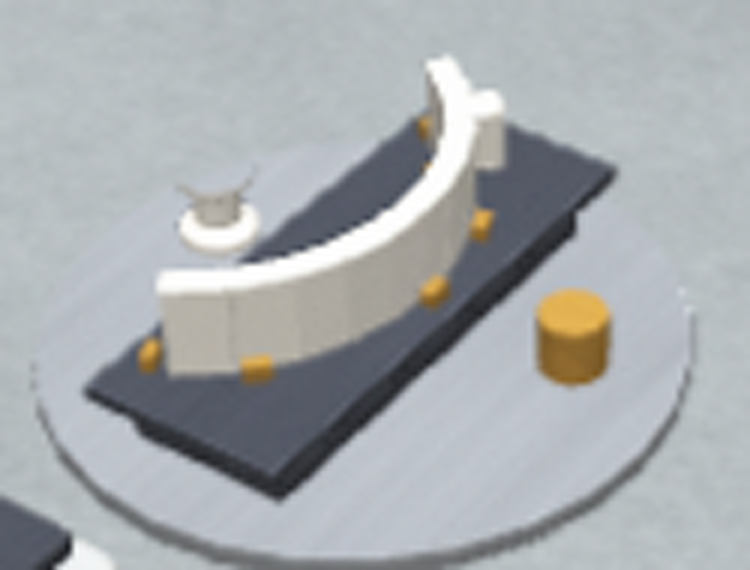

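The crops confirm it: this is the white arc with a square lug (crop pixel 305,437), standing on the dark plate. I'll get a coarse pose from both views.

```bash
cat > h.py <<'E'
import numpy as np, cv2
from scipy.spatial.transform import Rotation as R
K={'scene':(np.array([[485.92940286,0,279.79182442],[0,485.92940286,210.75875267],[0,0,1]]),[1.35382016,0.65766908,0.83903413],[-0.22710059,0.4163829,0.78301679,-0.40241187]),
'top':(np.array([[527.43558045,0,272.18317864],[0,527.43558045,212.30748527],[0,0,1]]),[0.30246803,0.0486389,1.84481356],[0.03384684,-0.70443115,0.70837578,-0.02889461])}
def rot(q): return R.from_quat([q[1],q[2],q[3],q[0]]).as_matrix()
def plane(cam,uv,z):
    M,e,q=cam; e=np.array(e); d=rot(q)@np.linalg.inv(M)@np.r_[uv,1]; return e+d*(z-e[2])/d[2]
def tri(obs):
    A=np.zeros((3,3));b=np.zeros(3)
    for cam,uv in obs:
        M,e,q=cam; d=rot(q)@np.linalg.inv(M)@np.r_[uv,1]; d/=np.linalg.norm(d); P=np.eye(3)-np.outer(d,d); A+=P;b+=P@np.array(e)
    return np.linalg.solve(A,b)
def proj(cam,P):
    M,e,q=cam; p=(np.atleast_2d(P)-np.array(e))@rot(q)@M.T; return p[:,:2]/p[:,2:]
def pose(pts,aa):
    # pts mid-wall xy at angles aa (deg): fit seg frame origin,yaw
    a=np.radians(aa); S=np.c_[-.083+.11*np.cos(a),.11*np.sin(a)]
    p=np.array(pts)[:,:2]; sc,pc=S.mean(0),p.mean(0); H=(S-sc).T@(p-pc); 
    th=np.arctan2(H[0,1]-H[1,0],H[0,0]+H[1,1]); c,s=np.cos(th),np.sin(th); Rm=np.array([[c,-s],[s,c]])
    o=pc-Rm@sc; return o,th,(S@Rm.T+o-p)
E
python3 - <<'E'
from h import *
t=lambda u,v:(240+(u+.5)/6-.5,130+(v+.5)/6-.5)
s=lambda u,v:(165+(u+.5)/6-.5,195+(v+.5)/6-.5)
T,S=K['top'],K['scene']
for n,a,b in [("lug end",t(346,433),s(438,63)),("plain",t(337,95),s(181,282))]:
    print(n,tri([(T,a),(S,b)]),plane(T,a,.091),plane(S,b,.091))
P=[plane(T,t(*q),.091) for q in [(346,433),(248,265),(337,95)]]
print(pose(P,[60,0,-60]))
print("bush",plane(T,t(464,312),.048),"weight",plane(T,t(140,337),.042))
print(tri([(T,t(464,312)),(S,s(218,195))]))
E
```

```text
lug end [ 0.49472246 -0.02518095  0.09108637] [ 0.49352104 -0.0234679   0.091     ] [ 0.49558322 -0.0271513   0.091     ]
plain [ 0.68314533 -0.01826819  0.09130616] [ 0.68478262 -0.02021813  0.091     ] [ 0.68174503 -0.0162624   0.091     ]
(array([0.58876228, 0.00526823]), np.float64(1.5874171404597943), array([[ 0.00045697, -0.00084328],
       [-0.00015163,  0.00176979],
       [-0.00030534, -0.00092651]]))
bush [ 0.5674828  -0.09344652  0.048     ] weight [0.55505054 0.09231792 0.042     ]
[ 0.57081715 -0.09601941  0.03258966]
```

Call:
drive_tool(rows=[{"jaw": 0, "x": 0.01, "y": 0.015, "z": 0.03, "yaw": 0.3}, {"jaw": 0, "x": 0.04, "y": 0.06, "z": 0.05, "yaw": 0.9}, {"jaw": 0, "x": 0.07, "y": 0.105, "z": 0.06, "yaw": 1.6}, {"jaw": 0, "x": 0.1, "y": 0.15, "z": 0.06, "yaw": 2.3}, {"jaw": 0, "x": 0.13, "y": 0.195, "z": 0.06, "yaw": 3.0}, {"jaw": 0, "x": 0.16, "y": 0.24, "z": 0.06, "yaw": 3.7}, {"jaw": 0, "x": 0.19, "y": 0.285, "z": 0.06, "yaw": 4.4}, {"jaw": 0, "x": 0.22, "y": 0.33, "z": 0.06, "yaw": 5.1}, {"jaw": 0, "x": 0.25, "y": 0.375, "z": 0.06, "yaw": 5.8}, {"jaw": 0, "x": 0.28, "y": 0.42, "z": 0.05, "yaw": 6.5}], squeeze=10)

```text
clock: 1.4
eef_pos: [0.5401, -0.1749, 0.2892]
ee_rot: [0.001, 0.715, 0.699, 0.0]
contact_force: [0.9, -0.4, 0.5]
grip_width: 0.0006
```

Call:
drive_tool(rows=[{"jaw": 0, "x": 0.01, "y": 0.015, "z": -0.015, "yaw": 0.1}, {"jaw": 0, "x": 0.02, "y": 0.03, "z": -0.03, "yaw": 0.2}, {"jaw": 0, "x": 0.03, "y": 0.045, "z": -0.045, "yaw": 0.2}, {"jaw": 0, "x": 0.04, "y": 0.06, "z": -0.06, "yaw": 0.2}, {"jaw": 0, "x": 0.049, "y": 0.075, "z": -0.075, "yaw": 0.2}, {"jaw": 0, "x": 0.049, "y": 0.075, "z": -0.08, "yaw": 0.2}, {"jaw": 0, "x": 0.049, "y": 0.075, "z": -0.08, "yaw": 0.2}, {"jaw": 0, "x": 0.049, "y": 0.075, "z": -0.08, "yaw": 0.2}, {"jaw": 0, "x": 0.049, "y": 0.075, "z": -0.08, "yaw": 0.2}, {"jaw": 0, "x": 0.049, "y": 0.075, "z": -0.08, "yaw": 0.2}])

```text
clock: 2.65
eef_pos: [0.588, -0.1015, 0.2091]
ee_rot: [0.0, 0.704, 0.71, 0.0]
contact_force: [0.4, 0.5, 1.3]
grip_width: 0.0003
```

Run:
```python
from plant import bot, vision
import cv2,pickle
d=vision.get_image("wrist"); pickle.dump(d,open("w1.pkl","wb")); cv2.imwrite("pics/w1.png",d["image"]); print(d["eye"],d["orientation"]); s=bot.state(); print(s["clock"],s["eef_pos"],s["ee_rot"],s["contact_force"],s["joint_pos"])
```

```text
[ 0.58727982 -0.02648013  0.35569786] [1.45647040e-01 9.89329461e-01 3.74928697e-03 3.17736702e-04]
2.7 [ 0.58801583 -0.10140154  0.20900165] [2.21788937e-04 7.04236888e-01 7.09965036e-01 6.31926489e-05] [ 0.03323481  0.30875783 -0.5701038 ] [ 0.39799169  0.51321985 -0.41291117  1.69405531  0.23912524  0.98395632
 -0.09260109]
```

View pics/w1.png

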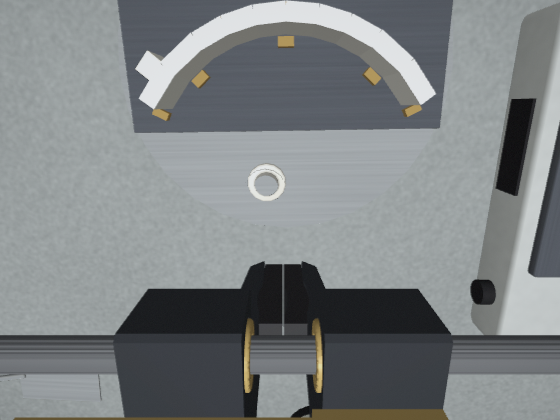

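The wrist view shows the rim arc from the lug end (about 150,97) over the apex (285,12) to the plain end (428,92), with the lug at (150,66). I'll take a second view from closer to the segment.

Call:
drive_tool(rows=[{"jaw": 0, "x": 0, "y": 0.01, "z": 0.005, "yaw": 0}, {"jaw": 0, "x": 0, "y": 0.025, "z": 0.01, "yaw": 0}, {"jaw": 0, "x": 0, "y": 0.04, "z": 0.015, "yaw": 0}, {"jaw": 0, "x": 0, "y": 0.055, "z": 0.02, "yaw": 0}, {"jaw": 0, "x": 0, "y": 0.06, "z": 0.02, "yaw": 0}, {"jaw": 0, "x": 0, "y": 0.06, "z": 0.02, "yaw": 0}, {"jaw": 0, "x": 0, "y": 0.06, "z": 0.02, "yaw": 0}, {"jaw": 0, "x": 0, "y": 0.06, "z": 0.02, "yaw": 0}, {"jaw": 0, "x": 0, "y": 0.06, "z": 0.02, "yaw": 0}, {"jaw": 0, "x": 0, "y": 0.06, "z": 0.02, "yaw": 0}])

```text
clock: 3.95
eef_pos: [0.5879, -0.0413, 0.2287]
ee_rot: [-0.0, 0.704, 0.71, -0.0]
contact_force: [-0.3, -0.0, 0.2]
grip_width: 0.0004
```

Run:
```python
from plant import bot, vision
import cv2,pickle
d=vision.get_image("wrist"); pickle.dump(d,open("w2.pkl","wb")); cv2.imwrite("pics/w2.png",d["image"]); print(d["eye"],d["orientation"]); s=bot.state(); print(s["clock"],s["eef_pos"],s["ee_rot"],s["contact_force"])
a=pickle.load(open("w1.pkl","rb"))["image"][0:130,120:450]
cv2.imwrite("pics/w1c.png",cv2.resize(a,None,fx=2.4,fy=2.4,interpolation=cv2.INTER_CUBIC))
```

```text
[0.58726816 0.03364555 0.37529866] [1.45524136e-01 9.89347051e-01 3.89081200e-03 1.64311865e-05]
4.0 [ 0.58798053 -0.04128345  0.22871495] [ 2.17945458e-05  7.04190305e-01  7.10011278e-01 -7.43224841e-06] [-0.02002033  0.76913768  0.00394124]
```

View pics/w2.png

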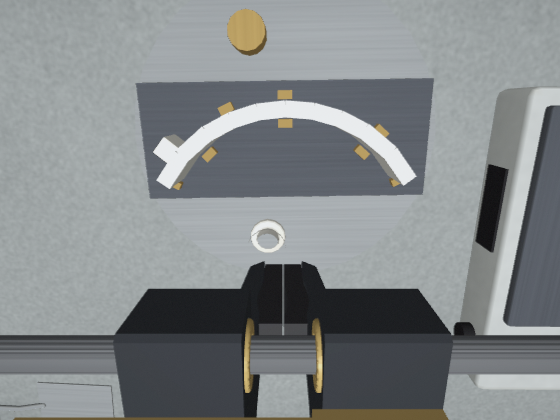

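View pics/w1c.png

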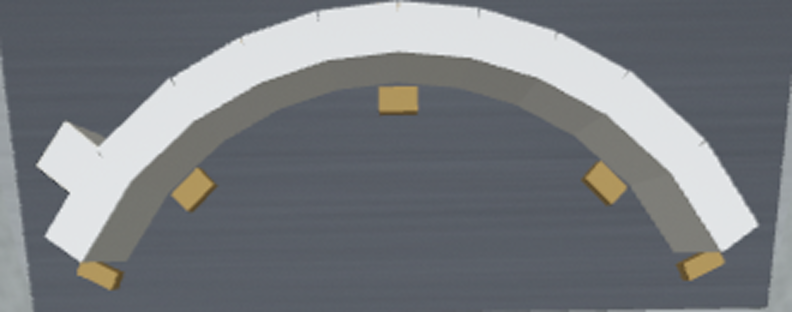

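Run:
```python
import cv2
a=cv2.imread("pics/w2.png")[80:215,140:440]
cv2.imwrite("pics/w2c.png",cv2.resize(a,None,fx=2.6,fy=2.6,interpolation=cv2.INTER_CUBIC))
```

```text
(no output)
```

View pics/w2c.png

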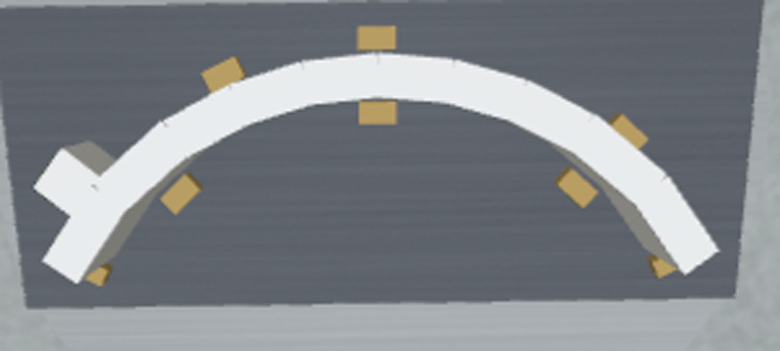

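```bash
cat > fit.py <<'E'
from h import *; import pickle
C=[]
for f in ("w1.pkl","w2.pkl"):
    d=pickle.load(open(f,"rb")); C.append((d["mtx"],d["eye"],d["orientation"]))
g=lambda u,v,s,x,y:(x+(u+.5)/s-.5,y+(v+.5)/s-.5)
p1=[g(*q,2.4,120,0) for q in [(45,237),(85,263),(397,1),(397,52),(758,225),(722,251)]]
p2=[g(*q,2.6,140,80) for q in [(42,262),(78,283),(378,53),(378,98),(719,250),(684,274)]]
X=np.array([tri([(C[0],a),(C[1],b)]) for a,b in zip(p1,p2)]); print("tri",X.round(4))
for c,p in zip(C,(p1,p2)):
    Q=np.array([plane(c,q,.091) for q in p]); m=(Q[::2]+Q[1::2])/2; print(m.round(4)); o,th,r=pose(m,[60,0,-60]); print(o,np.degrees(th),r.round(4))
E
python3 fit.py
```

```text
tri [[ 0.4893 -0.0229  0.093 ]
 [ 0.4987 -0.0299  0.0896]
 [ 0.5885  0.0373  0.0917]
 [ 0.5886  0.0251  0.0921]
 [ 0.6911 -0.0181  0.0908]
 [ 0.6811 -0.0252  0.0922]]
[[ 0.4941 -0.0264  0.091 ]
 [ 0.5883  0.0314  0.091 ]
 [ 0.6863 -0.0217  0.091 ]]
[0.58931517 0.00411266] 91.4585695798548 [[ 0.0007  0.0001]
 [ 0.0003 -0.0003]
 [-0.001   0.0002]]
[[ 0.4936 -0.0265  0.091 ]
 [ 0.5888  0.0312  0.091 ]
 [ 0.6863 -0.0218  0.091 ]]
[0.58929824 0.00396007] 91.3865849418353 [[ 0.0012  0.0002]
 [-0.0001 -0.0002]
 [-0.001   0.    ]]
```

Run:
```python
import numpy as np
o=np.array([.5893,.0042]);t=np.radians(91.4);R=np.array([[np.cos(t),-np.sin(t)],[np.sin(t),np.cos(t)]])
for k,A in enumerate(np.linspace(57,-57,51)):
    a=np.radians(A);p=R@[-.083+.11*np.cos(a),.11*np.sin(a)]+o
    if k==0:p0=p
    if k%10==0 and k: print('--', (p-q).round(4),"abs",p.round(4))
    if k%10==0:q=p
    print(k,round(A,1),p.round(4),(p-p0).round(4))
```

```text
0 57.0 [ 0.4976 -0.0211] [0. 0.]
1 54.7 [ 0.5    -0.0175] [0.0024 0.0037]
2 52.4 [ 0.5025 -0.0139] [0.0049 0.0073]
3 50.2 [ 0.5052 -0.0104] [0.0075 0.0107]
4 47.9 [ 0.508 -0.007] [0.0103 0.0141]
5 45.6 [ 0.5109 -0.0038] [0.0132 0.0174]
6 43.3 [ 0.5139 -0.0006] [0.0163 0.0205]
7 41.0 [0.5171 0.0024] [0.0195 0.0235]
8 38.8 [0.5204 0.0053] [0.0227 0.0264]
9 36.5 [0.5238 0.008 ] [0.0261 0.0292]
-- [0.0297 0.0318] abs [0.5273 0.0107]
10 34.2 [0.5273 0.0107] [0.0297 0.0318]
11 31.9 [0.5309 0.0131] [0.0333 0.0343]
12 29.6 [0.5346 0.0155] [0.037  0.0366]
13 27.4 [0.5384 0.0177] [0.0408 0.0388]
14 25.1 [0.5423 0.0197] [0.0446 0.0408]
15 22.8 [0.5462 0.0216] [0.0486 0.0427]
16 20.5 [0.5503 0.0233] [0.0526 0.0444]
17 18.2 [0.5544 0.0248] [0.0567 0.046 ]
18 16.0 [0.5585 0.0262] [0.0609 0.0474]
19 13.7 [0.5627 0.0274] [0.0651 0.0486]
-- [0.0397 0.0178] abs [0.567  0.0285]
20 11.4 [0.567  0.0285] [0.0693 0.0496]
21 9.1 [0.5712 0.0294] [0.0736 0.0505]
22 6.8 [0.5756 0.0301] [0.0779 0.0512]
23 4.6 [0.5799 0.0306] [0.0823 0.0518]
24 2.3 [0.5843 0.031 ] [0.0866 0.0521]
25 0.0 [0.5886 0.0312] [0.091  0
[... 464 characters left out ...]
6355 0.022 ] [0.1379 0.0431]
37 -27.4 [0.6395 0.0201] [0.1418 0.0413]
38 -29.6 [0.6434 0.0181] [0.1457 0.0393]
39 -31.9 [0.6472 0.016 ] [0.1496 0.0371]
-- [ 0.0405 -0.0159] abs [0.6509 0.0137]
40 -34.2 [0.6509 0.0137] [0.1533 0.0348]
41 -36.5 [0.6545 0.0112] [0.1569 0.0324]
42 -38.8 [0.6581 0.0087] [0.1604 0.0298]
43 -41.0 [0.6615 0.0059] [0.1639 0.0271]
44 -43.3 [0.6648 0.0031] [0.1672 0.0242]
45 -45.6 [6.68e-01 1.00e-04] [0.1704 0.0212]
46 -47.9 [ 0.6711 -0.003 ] [0.1735 0.0181]
47 -50.2 [ 0.674  -0.0063] [0.1764 0.0149]
48 -52.4 [ 0.6769 -0.0096] [0.1792 0.0115]
49 -54.7 [ 0.6795 -0.0131] [0.1819 0.0081]
-- [ 0.0312 -0.0303] abs [ 0.6821 -0.0166]
50 -57.0 [ 0.6821 -0.0166] [0.1845 0.0045]
```

Call:
drive_tool(rows=[{"jaw": 0, "x": -0.02, "y": 0.005, "z": 0, "yaw": 0}, {"jaw": 0, "x": -0.045, "y": 0.01, "z": -0.01, "yaw": 0}, {"jaw": 0, "x": -0.07, "y": 0.015, "z": -0.03, "yaw": 0}, {"jaw": 0, "x": -0.085, "y": 0.02, "z": -0.055, "yaw": 0}, {"jaw": 0, "x": -0.09, "y": 0.02, "z": -0.08, "yaw": 0}, {"jaw": 0, "x": -0.09, "y": 0.02, "z": -0.1, "yaw": 0}, {"jaw": 0, "x": -0.09, "y": 0.02, "z": -0.115, "yaw": 0}, {"jaw": 0, "x": -0.09, "y": 0.02, "z": -0.124, "yaw": 0}, {"jaw": 0, "x": -0.09, "y": 0.02, "z": -0.129, "yaw": 0}, {"jaw": 0, "x": -0.09, "y": 0.02, "z": -0.129, "yaw": 0}])

```text
clock: 5.25
eef_pos: [0.4981, -0.0211, 0.0997]
ee_rot: [0.0, 0.704, 0.71, 0.0]
contact_force: [-1.3, -0.3, -0.3]
grip_width: 0.0005
```

Run:
```python
from plant import bot, vision
import cv2,pickle
d=vision.get_image("wrist"); cv2.imwrite("pics/w3.png",d["image"]); s=bot.state(); print(s["clock"],s["eef_pos"],s["ee_rot"],s["contact_force"])
a=vision.get_image("scene")["image"][180:300,150:310]; cv2.imwrite("pics/s3.png",cv2.resize(a,None,fx=5,fy=5,interpolation=cv2.INTER_CUBIC))
```

```text
5.3 [ 0.49829868 -0.02113068  0.10000719] [2.15130883e-04 7.04118509e-01 7.10082419e-01 1.91914345e-04] [ 0.71310924 -0.04416462 -0.0537649 ]
```

View pics/w3.png

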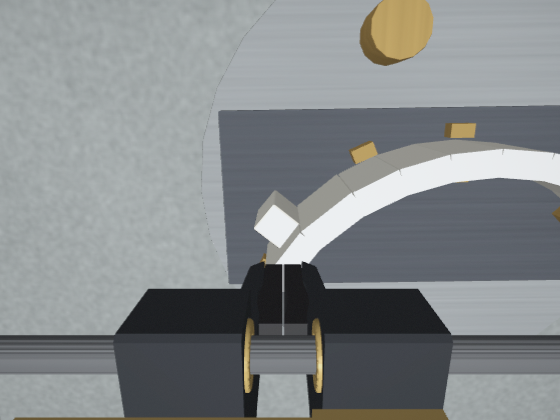

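View pics/s3.png

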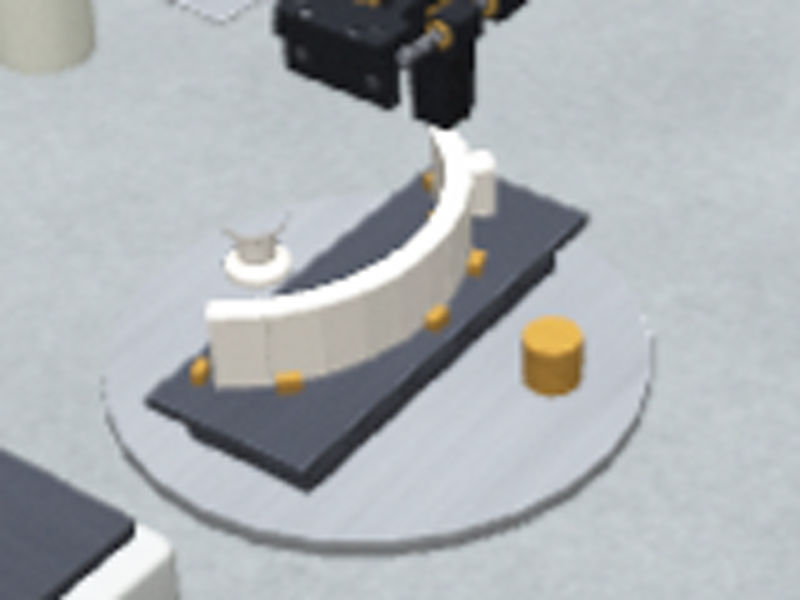

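Fingertip sits just above the lug end (wrist view around 285,262, lug at 277,218). Descending gently to about 5 mm below the free rim height.

Call:
drive_tool(rows=[{"jaw": 0, "x": 0, "y": 0, "z": -0.003, "yaw": 0}, {"jaw": 0, "x": 0, "y": 0, "z": -0.006, "yaw": 0}, {"jaw": 0, "x": 0, "y": 0, "z": -0.007, "yaw": 0}, {"jaw": 0, "x": 0, "y": 0, "z": -0.008, "yaw": 0}, {"jaw": 0, "x": 0, "y": 0, "z": -0.009, "yaw": 0}, {"jaw": 0, "x": 0, "y": 0, "z": -0.01, "yaw": 0}, {"jaw": 0, "x": 0, "y": 0, "z": -0.011, "yaw": 0}, {"jaw": 0, "x": 0, "y": 0, "z": -0.012, "yaw": 0}, {"jaw": 0, "x": 0, "y": 0, "z": -0.013, "yaw": 0}, {"jaw": 0, "x": 0, "y": 0, "z": -0.014, "yaw": 0}])

```text
clock: 6.6
eef_pos: [0.498, -0.0212, 0.0857]
ee_rot: [0.0, 0.704, 0.71, -0.0]
contact_force: [-2.0, -0.4, 2.9]
grip_width: 0.0008
```

Run:
```python
from plant import bot, vision
import cv2
a=vision.get_image("scene")["image"][180:300,150:310]; cv2.imwrite("pics/s4.png",cv2.resize(a,None,fx=5,fy=5,interpolation=cv2.INTER_CUBIC))
s=bot.state(); print(s["clock"],s["eef_pos"],s["contact_force"],s["wrist_torque"])
```

```text
6.65 [ 0.49795459 -0.02118561  0.0855806 ] [-1.16395386 -0.22126708  3.63049616] [-0.02673554  0.19417107  0.03500281]
```

View pics/s4.png

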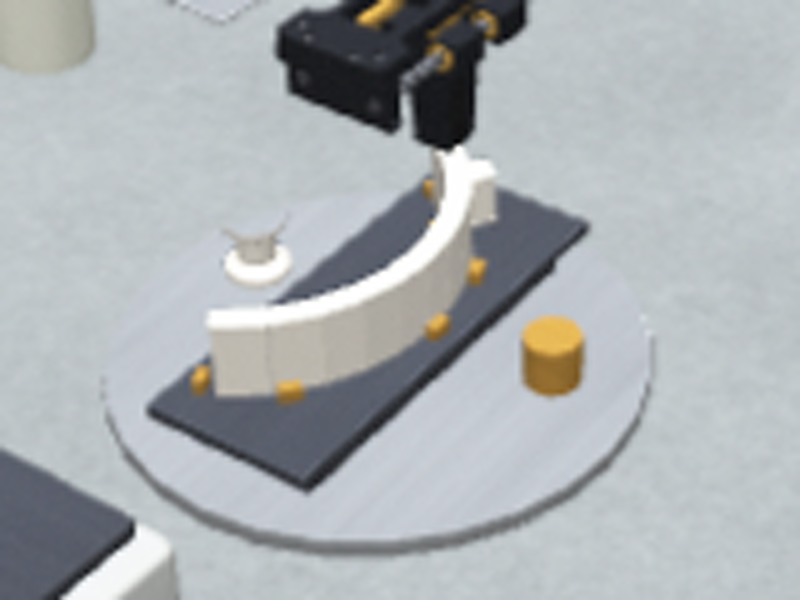

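The plate is down about 5 mm at roughly 3.3 N, so well short of its 12 mm stop. Starting the stroke.

Call:
drive_tool(rows=[{"jaw": 0, "x": 0.001, "y": 0.002, "z": 0, "yaw": 0}, {"jaw": 0, "x": 0.004, "y": 0.007, "z": 0, "yaw": 0}, {"jaw": 0, "x": 0.007, "y": 0.0107, "z": 0, "yaw": 0}, {"jaw": 0, "x": 0.01, "y": 0.0141, "z": 0, "yaw": 0}, {"jaw": 0, "x": 0.0129, "y": 0.0174, "z": 0, "yaw": 0}, {"jaw": 0, "x": 0.016, "y": 0.0205, "z": 0, "yaw": 0}, {"jaw": 0, "x": 0.0191, "y": 0.0235, "z": 0, "yaw": 0}, {"jaw": 0, "x": 0.0224, "y": 0.0264, "z": 0, "yaw": 0}, {"jaw": 0, "x": 0.0258, "y": 0.0291, "z": 0, "yaw": 0}, {"jaw": 0, "x": 0.0293, "y": 0.0317, "z": 0, "yaw": 0}])

```text
clock: 7.9
eef_pos: [0.5274, 0.0107, 0.0857]
ee_rot: [-0.0, 0.704, 0.71, -0.0]
contact_force: [-2.4, -1.7, 3.0]
grip_width: 0.0005
```

Run:
```python
from plant import bot, vision
import cv2
a=vision.get_image("scene")["image"][180:300,150:310]; cv2.imwrite("pics/s5.png",cv2.resize(a,None,fx=5,fy=5,interpolation=cv2.INTER_CUBIC))
s=bot.state(); print(s["clock"],s["eef_pos"],s["contact_force"],s["wrist_torque"])
```

```text
7.95 [0.52800953 0.01121469 0.08580683] [-1.08796372 -0.45731367  1.97870148] [-0.3109858   0.24643706 -0.06275936]
```

View pics/s5.png

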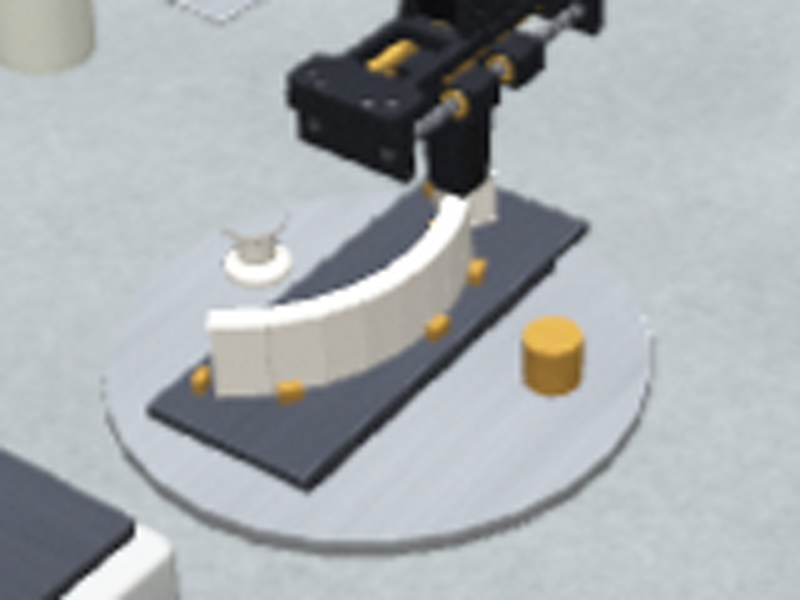

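Call:
drive_tool(rows=[{"jaw": 0, "x": 0.0036, "y": 0.0025, "z": 0, "yaw": 0}, {"jaw": 0, "x": 0.0073, "y": 0.0048, "z": 0, "yaw": 0}, {"jaw": 0, "x": 0.0111, "y": 0.007, "z": 0, "yaw": 0}, {"jaw": 0, "x": 0.015, "y": 0.009, "z": 0, "yaw": 0}, {"jaw": 0, "x": 0.0189, "y": 0.0109, "z": 0, "yaw": 0}, {"jaw": 0, "x": 0.023, "y": 0.0126, "z": 0, "yaw": 0}, {"jaw": 0, "x": 0.0271, "y": 0.0142, "z": 0, "yaw": 0}, {"jaw": 0, "x": 0.0312, "y": 0.0156, "z": 0, "yaw": 0}, {"jaw": 0, "x": 0.0354, "y": 0.0168, "z": 0, "yaw": 0}, {"jaw": 0, "x": 0.0397, "y": 0.0178, "z": 0, "yaw": 0}])

```text
clock: 9.2
eef_pos: [0.5672, 0.0285, 0.0857]
ee_rot: [-0.0, 0.704, 0.71, 0.0]
contact_force: [-2.7, 0.4, 2.8]
grip_width: 0.0005
```

Call:
drive_tool(rows=[{"jaw": 0, "x": 0.0043, "y": 0.0009, "z": 0, "yaw": 0}, {"jaw": 0, "x": 0.0086, "y": 0.0016, "z": 0, "yaw": 0}, {"jaw": 0, "x": 0.013, "y": 0.0022, "z": 0, "yaw": 0}, {"jaw": 0, "x": 0.0173, "y": 0.0025, "z": 0, "yaw": 0}, {"jaw": 0, "x": 0.0217, "y": 0.0027, "z": 0, "yaw": 0}, {"jaw": 0, "x": 0.0261, "y": 0.0027, "z": 0, "yaw": 0}, {"jaw": 0, "x": 0.0305, "y": 0.0026, "z": 0, "yaw": 0}, {"jaw": 0, "x": 0.0348, "y": 0.0023, "z": 0, "yaw": 0}, {"jaw": 0, "x": 0.0392, "y": 0.0018, "z": 0, "yaw": 0}, {"jaw": 0, "x": 0.0435, "y": 0.0011, "z": 0, "yaw": 0}])

```text
clock: 10.45
eef_pos: [0.6108, 0.0295, 0.0857]
ee_rot: [-0.0, 0.704, 0.71, 0.0]
contact_force: [-2.5, 0.2, 2.9]
grip_width: 0.0004
```

Run:
```python
from plant import bot, vision
import cv2
a=vision.get_image("scene")["image"][180:300,150:310]; cv2.imwrite("pics/s6.png",cv2.resize(a,None,fx=5,fy=5,interpolation=cv2.INTER_CUBIC))
s=bot.state(); print(s["clock"],s["eef_pos"],s["contact_force"],s["wrist_torque"])
```

```text
10.5 [0.61140554 0.02934337 0.08580274] [-1.12964091  0.7345666   3.71902224] [0.04478904 0.20766114 0.0298729 ]
```

View pics/s6.png

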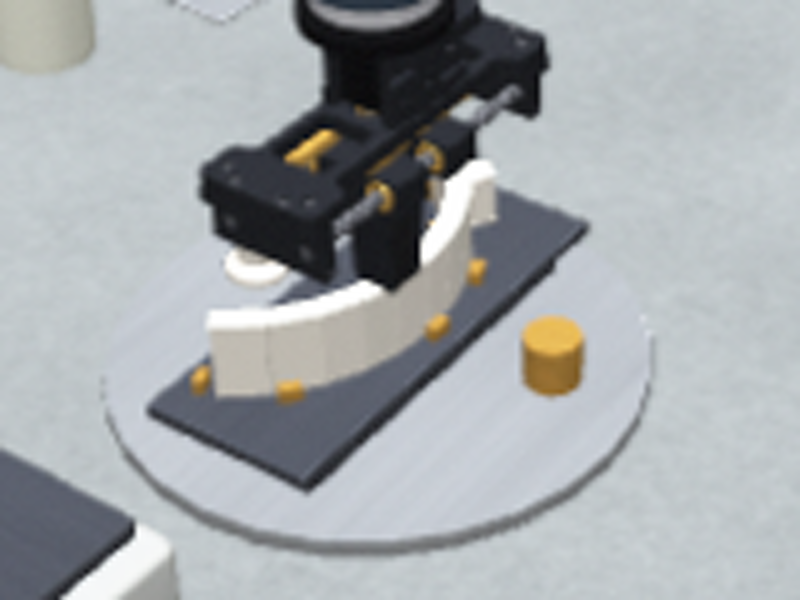

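The plate is still down by the same amount and the segment hasn't moved. The finger is on the middle of the wall, so I'm continuing.

Call:
drive_tool(rows=[{"jaw": 0, "x": 0.0043, "y": -0.0009, "z": 0, "yaw": 0}, {"jaw": 0, "x": 0.0086, "y": -0.0019, "z": 0, "yaw": 0}, {"jaw": 0, "x": 0.0128, "y": -0.0031, "z": 0, "yaw": 0}, {"jaw": 0, "x": 0.017, "y": -0.0044, "z": 0, "yaw": 0}, {"jaw": 0, "x": 0.0211, "y": -0.006, "z": 0, "yaw": 0}, {"jaw": 0, "x": 0.0251, "y": -0.0076, "z": 0, "yaw": 0}, {"jaw": 0, "x": 0.0291, "y": -0.0095, "z": 0, "yaw": 0}, {"jaw": 0, "x": 0.033, "y": -0.0115, "z": 0, "yaw": 0}, {"jaw": 0, "x": 0.0368, "y": -0.0136, "z": 0, "yaw": 0}, {"jaw": 0, "x": 0.0405, "y": -0.0159, "z": 0, "yaw": 0}])

```text
clock: 11.75
eef_pos: [0.6513, 0.0135, 0.0857]
ee_rot: [0.0, 0.704, 0.71, 0.0]
contact_force: [-1.9, 1.8, 3.7]
grip_width: 0.0007
```

Call:
drive_tool(rows=[{"jaw": 0, "x": 0.0036, "y": -0.0025, "z": 0, "yaw": 0}, {"jaw": 0, "x": 0.0072, "y": -0.005, "z": 0, "yaw": 0}, {"jaw": 0, "x": 0.0106, "y": -0.0078, "z": 0, "yaw": 0}, {"jaw": 0, "x": 0.0139, "y": -0.0106, "z": 0, "yaw": 0}, {"jaw": 0, "x": 0.0171, "y": -0.0136, "z": 0, "yaw": 0}, {"jaw": 0, "x": 0.0202, "y": -0.0167, "z": 0, "yaw": 0}, {"jaw": 0, "x": 0.0231, "y": -0.02, "z": 0, "yaw": 0}, {"jaw": 0, "x": 0.026, "y": -0.0233, "z": 0, "yaw": 0}, {"jaw": 0, "x": 0.0286, "y": -0.0268, "z": 0, "yaw": 0}, {"jaw": 0, "x": 0.0312, "y": -0.0303, "z": 0, "yaw": 0}])

```text
clock: 13.0
eef_pos: [0.6824, -0.017, 0.0857]
ee_rot: [0.0, 0.704, 0.71, 0.0]
contact_force: [-1.6, 2.0, 3.8]
grip_width: 0.0004
```

Run:
```python
from plant import bot, vision
import cv2
a=vision.get_image("scene")["image"][180:300,150:310]; cv2.imwrite("pics/s7.png",cv2.resize(a,None,fx=5,fy=5,interpolation=cv2.INTER_CUBIC))
s=bot.state(); print(s["clock"],s["eef_pos"],s["contact_force"],s["wrist_torque"])
```

```text
13.05 [ 0.68276062 -0.01770481  0.08574988] [-0.74889965  1.67087373  2.76832796] [ 0.43996201  0.08920827 -0.0235377 ]
```

View pics/s7.png

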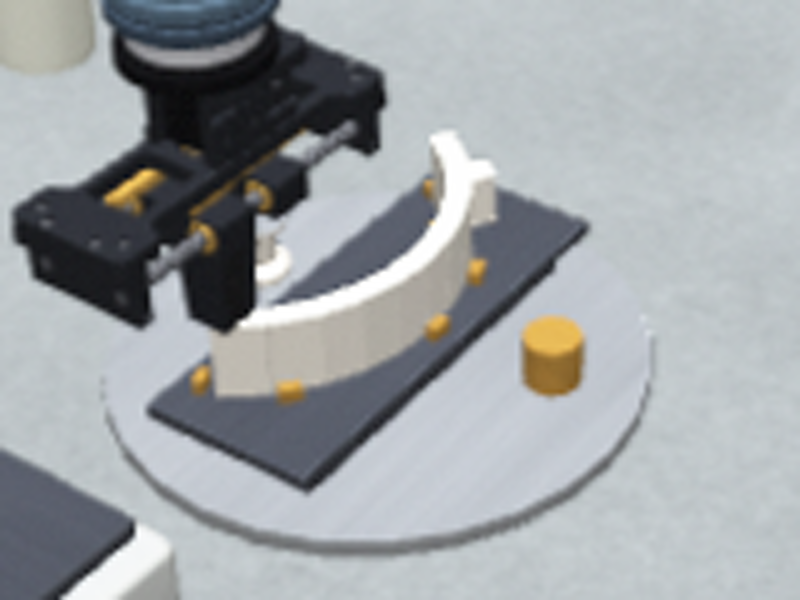

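The finger is at the plain end and still on the rim. Lifting straight up, slowly at first.

Call:
drive_tool(rows=[{"jaw": 0, "x": 0, "y": 0, "z": 0.002, "yaw": 0}, {"jaw": 0, "x": 0, "y": 0, "z": 0.004, "yaw": 0}, {"jaw": 0, "x": 0, "y": 0, "z": 0.006, "yaw": 0}, {"jaw": 0, "x": 0, "y": 0, "z": 0.009, "yaw": 0}, {"jaw": 0, "x": 0, "y": 0, "z": 0.015, "yaw": 0}, {"jaw": 0, "x": 0, "y": 0, "z": 0.03, "yaw": 0}, {"jaw": 0, "x": 0, "y": 0, "z": 0.055, "yaw": 0}, {"jaw": 0, "x": 0, "y": 0, "z": 0.085, "yaw": 0}, {"jaw": 0, "x": 0, "y": 0, "z": 0.115, "yaw": 0}, {"jaw": 0, "x": 0, "y": 0, "z": 0.14, "yaw": 0}])

```text
clock: 14.3
eef_pos: [0.6825, -0.0166, 0.2282]
ee_rot: [0.001, 0.704, 0.71, 0.001]
contact_force: [0.2, -0.4, 0.4]
grip_width: 0.0004
```

Call:
drive_tool(rows=[{"jaw": 0, "x": -0.01, "y": -0.02, "z": 0.01, "yaw": 0}, {"jaw": 0, "x": -0.03, "y": -0.05, "z": 0.02, "yaw": 0}, {"jaw": 0, "x": -0.05, "y": -0.08, "z": 0.03, "yaw": 0}, {"jaw": 0, "x": -0.07, "y": -0.11, "z": 0.03, "yaw": 0}, {"jaw": 0, "x": -0.09, "y": -0.14, "z": 0.03, "yaw": 0}, {"jaw": 0, "x": -0.1, "y": -0.165, "z": 0.03, "yaw": 0}, {"jaw": 0, "x": -0.1, "y": -0.18, "z": 0.03, "yaw": 0}, {"jaw": 0, "x": -0.1, "y": -0.18, "z": 0.03, "yaw": 0}, {"jaw": 0, "x": -0.1, "y": -0.18, "z": 0.03, "yaw": 0}, {"jaw": 0, "x": -0.1, "y": -0.18, "z": 0.03, "yaw": 0}])

```text
clock: 15.55
eef_pos: [0.5826, -0.1953, 0.2557]
ee_rot: [-0.0, 0.703, 0.711, 0.0]
contact_force: [0.4, 0.2, -0.3]
grip_width: 0.0007
```

Run:
```python
from plant import bot, vision
import cv2, numpy as np
b=vision.get_image("scene")["image"]; cv2.imwrite("pics/s8f.png",b)
o=cv2.imread("pics/scene0.png")
a=np.vstack([o[195:290,165:290],b[195:290,165:290]]); cv2.imwrite("pics/s8.png",cv2.resize(a,None,fx=3.1,fy=3.1,interpolation=cv2.INTER_CUBIC))
print(np.abs(o[195:290,165:290].astype(int)-b[195:290,165:290]).mean())
s=bot.state(); print(s["clock"],s["eef_pos"],s["contact_force"])
```

```text
2.037726315789474
15.6 [ 0.58255529 -0.19550031  0.25564921] [ 0.12855011 -0.51418204 -0.41749192]
```

View pics/s8.png

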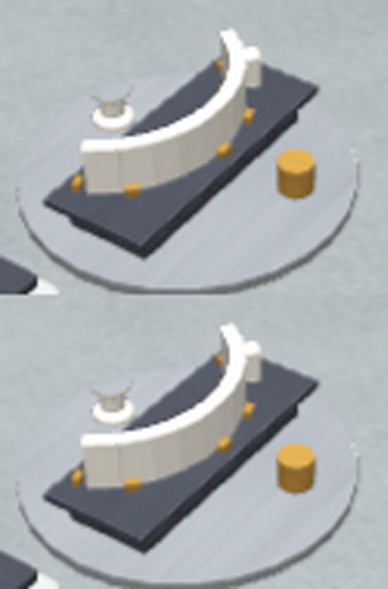

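View pics/s8f.png

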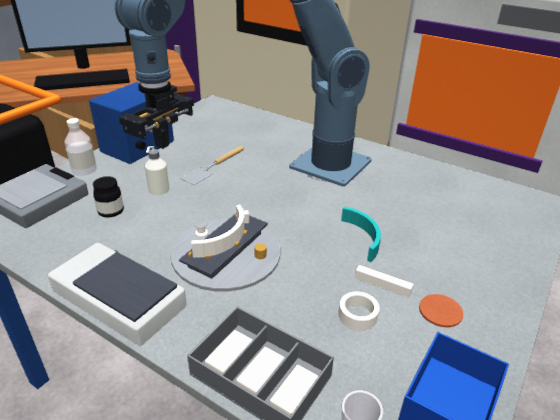

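The plate has sprung back up, and the segment, bush and weight stand where they did before. The hand is clear.

```bash
python3 -c "
from plant import job
print(job.finish_job())"
```

```text
the job is handed in; nothing more can be done
None
```

I ran the shut fingertips along the white segment's rim from the lug end (about a = +57°) to the plain end (about −57°), then lifted straight off and backed away. The stroke was unbroken in contact, with brief holds between moves. The job is handed in, with about 15.6 s on the robot's clock.

- **Pressure:** the rim was held about 5 mm below its free height all the way, well short of the 12 mm stop. The vertical force read 2 to 4 N, with noise of about 1 N. I sampled it only at the ends of the moves and at the pauses between them, so contact in between is inferred from the steady height.
- **Rim position:** two wrist views put the rim about 91.5 mm above the table (single points 90 to 93 mm), against the stated 91 mm. They agreed with the fixed cameras to about 1 to 3 mm.
- **After lifting:** the plate was back up, and the segment, bush and weight looked the same as in the first picture. Nothing else in view appeared to have moved, and the force read about zero. No check failed.
- **Chips:** I did not look for them separately. The readings during the stroke showed no sign of one.

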